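# Box up the last two chess pawns

## Robot

A 6-joint arm with a two-finger parallel gripper is mounted at the origin on the work surface. World frame = base frame: x ahead of the robot, y to its left, z up, the work surface at z = 0. Lengths are in mm, angles in rad, forces in N, time in s.
With the tool pointing down it reaches from about 300 to 1000 mm from the base axis. Payload 5.1 kg.
Tool frame: the origin (TCP) lies at the very end of the fingers, on their centre line; the grasp point (between the pads) lies 19 mm behind it; z points along the fingers, y is the line along which they close (so a half turn about z gives the same grasp; the last joint's range is limited). The gripper opens to 95 mm and grips with 3 to 60 N. Pads are 20 mm wide; open, the fingers measure 119 mm over their backs; the gripper's body (75 mm by 180 mm) begins 59 mm behind the grasp point.
Start: joints at [1.143, 0.124, 1.65, -0, 1.367, -0.083], TCP at [219.726, 611.723, 214.656] pointing down, gripper open.
Joint ranges: [-2.61, 2.61], [-1.02, 2.33], [0.03, 2.71], [-1.35, 4.49], [0.32, 2.68], [-2.91, 2.91]. Speed limits (rad/s): [2.57, 2.57, 3.14, 3.14, 3.14, 3.14].

## Interface

Orientations are given as [roll, pitch, yaw] about the fixed x, y, z axes, in that order (R = Rz(yaw) Ry(pitch) Rx(roll)).
In Python, from rig import r gives the robot as it stands. The module is installed in compiled form; this text tells all that it offers. Calls block until the motion is done:
- r.goto(position, orientation): joint-space move of the TCP to a pose.
- r.move_l(position, attitude=None, speed=150): straight line of the TCP; attitude=None keeps the orientation; speed is the mean speed in mm/s.
- r.movej(angles): joint-space move.
- r.command_gripper(opening, f_grip=None): opening from 0.0 (shut) to 1.0 (fully open); f_grip is the grip in N (None keeps the last); returns when the fingers have stopped.
- r.sleep(seconds).
- r.solve_ik(position, orientation): joint angles nearest the present ones, or None.
- r.read_camera(name): name is "scene" or "top" or "wrist"; returns a dict with "pixels" (420x560x3 uint8, blue, green, red), "intrinsics" (3x3 intrinsics, pixels), "pose" (4x4, takes a point from camera to world coordinates). Camera axes: x right, y down, z forward; pixel columns grow to the right and rows downward; lengths in mm; the calibration is good to about 2 mm. A picture is of the moment at which its call begins. There is no depth.
A pose or a line that the arm cannot do raises r.Unreachable and nothing moves.
- r.finish_job(): hands the job in; it is judged then, once.
Readings, each from a call of its own:
- r.get_clock(): time.
- r.get_qpos(): joint angles.
- r.get_qvel(): joint speeds.
- r.get_effort(): joint torques, N m.
- r.get_tool_pos(): TCP position.
- r.get_eef_rot(): TCP orientation.
- r.get_force(): force on the tool from outside, world axes, zero at the start.
- r.get_wrist_torque(): the same for the moment, N m.
- r.get_opening(): opening from 0.0 (shut) to 1.0 (fully open).
- r.get_grip_force(): force on a finger pad.
Only numpy, scipy, OpenCV 4.12 (cv2) and the standard library are available. Lean on these libraries where they do the work, as an engineer would, in place of code of your own. Each camera call takes 0.05 s, during which the arm holds its last target. There are 200 camera calls.

## Task

Pick the dark walnut pawn and the pale maple pawn out of the sloped parts bin and lay each one down in the chess case, in the compartment where the queen of its own wood already lies; set them down, do not drop or throw them. Then close the lid of the case fully. Leave everything else where it is: the rook in the bin, the two queens, the jar and the gouge.

Things in the scene. Friction and masses are not known exactly. Their poses are not given: they have to be found in the camera images.
- bin: Fixed pale-wood parts bin: open tray 135 (along the slope) x 345 (y) x 40 mm deep outside, walls and floor 6 mm, tilted so its floor rises 0.35 rad towards +x. Origin on the work surface under its middle; x level from low front to high back, z up. Three compartments 107 mm wide at y = -113, 0, +113 mm (dividers 29 mm high), one chess piece in each, which in which varies.
- pawn_dark: Dark walnut pawn, 76 mm long, 40 g, lying in the bin. Origin on its axis at mid length, x from foot to head, z square to the bin's floor. Square foot 34 x 34 mm (x -38 to -24), barrel 25 mm thick (x -24 to +8), ball head 34 mm (centre x +21). Lying down, its axis is 17 mm above what it lies on. Balances at x = -4; best gripped on the barrel at x = -7 across y.
- pawn_pale: Pale maple pawn, the same size and shape and axes as the dark one; also lying in one compartment of the bin.
- rook: Red-brown cherry rook with a flat notched top, 76 mm long, same plinth and barrel as the pawns, lying in the remaining compartment of the bin. Bystander: leave it. Origin on its axis at mid length, x from foot to top.
- case: Fixed brown wooden chess case, open box 160 (x) x 270 (y) x 60 (z) mm, walls and floor 6 mm, green lining, front to -x. Origin: centre of its underside. A divider at y = 0 (6 mm thick, 52 mm high) makes two compartments 148 x 126 mm. A queen lies along the outer side wall of each (y about +107, -107 mm); the 85 mm between it and the divider is free. Inner floor 6 mm above the origin.
- queen_dark: Dark walnut queen, 96 mm long, 34 mm square foot, greatest thickness 34 mm, lying along x in one of the two case compartments. Origin on its axis at mid length. It marks the dark side.
- queen_pale: Pale maple queen, same shape, lying in the other case compartment. It marks the pale side.
- case_lid (a joint): Lid angle in rad: 0 closed, 1.55 to 1.75 (upright or leaning back) at the start, stop at 1.8. Brown board 160 x 270 x 8 mm, 0.25 kg, hinged along the far (+x) top edge of the case. A stiff hinge (0.3 N m) keeps it at any angle; to close it push its free edge over towards -x, then down, with about 3 N.
- case_lid_hinge (a point): Middle of the lid's hinge line, 80 mm beyond the case's origin along its x and 60.5 mm above; the hinge runs along the case's y. At angle a the board reaches 160 mm from here along (-cos a, 0, sin a) in the case's axes; its outer face is 8 mm off along (sin a, 0, cos a).
- case_lid_handle (a point): Grip point of the brass knob on the lid's outer face: 130 mm from the hinge along the board, midway across, 35 mm off the face. The knob is 28 mm in diameter and stands 43 mm off the face.
- jar: Bystander: pale turned wooden jar with knobbed cover, one solid piece, 72 mm in diameter, 86 mm high; loose, beyond the bin and the case. Origin at the centre of its underside.
- gouge: Bystander: hand gouge with wooden handle, 170 mm long, loose, lying on the work surface between the bin and the case. Origin under its middle, x along it.
Not all that is in view belongs to the job. What is shaped like the pawn_dark but yellow is not meant.

How it is judged (in metres and radians):
At the end, for the whole second after the job is handed in: Both pawns lie down in the case (their middle 14 to 36 mm above its underside), each in the same compartment as the queen of its own wood and the two woods in different compartments; the lid is closed to within 0.04 rad; pawns and queens are at rest (x of pawn_dark in the frame of case between -0.074 and 0.074 m and z of pawn_dark in the frame of case between 0.014 and 0.036 m and x of queen_dark in the frame of case between -0.074 and 0.074 m and z of queen_dark in the frame of case between 0.014 and 0.036 m and x of pawn_pale in the frame of case between -0.074 and 0.074 m and z of pawn_pale in the frame of case between 0.014 and 0.036 m and x of queen_pale in the frame of case between -0.074 and 0.074 m and z of queen_pale in the frame of case between 0.014 and 0.036 m and ((y of pawn_dark in the frame of case between 0.01 and 0.13 m and y of queen_dark in the frame of case between 0.01 and 0.13 m and y of pawn_pale in the frame of case between -0.13 and -0.01 m and y of queen_pale in the frame of case between -0.13 and -0.01 m) or (y of pawn_dark in the frame of case between -0.13 and -0.01 m and y of queen_dark in the frame of case between -0.13 and -0.01 m and y of pawn_pale in the frame of case between 0.01 and 0.13 m and y of queen_pale in the frame of case between 0.01 and 0.13 m)) and value of joint case_lid below 0.04 rad and linear speed of each of pawn_dark, queen_dark, pawn_pale, queen_pale below 0.02 m/s); the robot touches nothing.
It fails at once if a pawn is dropped or thrown (moves free of the fingers faster than 0.8 m/s) ((linear speed of pawn_dark above 0.8 m/s and contact force between pawn_dark and the fingers below 0.05 N and contact force between pawn_dark and bin below 0.05 N) or (linear speed of pawn_pale above 0.8 m/s and contact force between pawn_pale and the fingers below 0.05 N and contact force between pawn_pale and bin below 0.05 N)).
It fails at once if the rook, a queen, the jar or the gouge is moved by more than 30 mm (distance of any of rook, queen_dark, queen_pale, jar, gouge from where it was at the start of the episode above 0.03 m).
It also fails if it takes over 72 s, if anything falls off the work surface, if the arm or the gripper's body presses on something with over 40 N, if the wrist force passes 120 N, or if a joint passes its speed limit or range.

## Working session

There is one attempt and no reset: what is moved stays moved. The work goes in short steps, each a Python script; the robot and the scene stay as the last script left them, time stands still between calls to the robot, and variables do not carry over. Pictures are saved under pics/ and viewed, at most 10 in all, crops included, and the job is handed in when it is done.

```bash
mkdir -p pics
python3 - <<'E'
from rig import r
import cv2,numpy as np
for n in("scene","top"):
    c=r.read_camera(n); cv2.imwrite(f"pics/{n}0.png",c["pixels"]); np.savez(f"{n}0.npz",**c)
    print(n,c["intrinsics"].tolist(),np.round(c["pose"],3).tolist())
print(r.get_clock(),r.get_eef_rot())
E
```

```text
scene [[382.4953670749486, 0.0, 273.4870401982631], [0.0, 382.4953670749486, 214.80879320325514], [0.0, 0.0, 1.0]] [[-0.349, 0.805, -0.48, 920.622], [0.937, 0.3, -0.178, 144.014], [0.0, -0.512, -0.859, 816.992], [0.0, 0.0, 0.0, 1.0]]
top [[445.505543088057, 0.0, 282.84959813839276], [0.0, 445.505543088057, 208.04943969112625], [0.0, 0.0, 1.0]] [[-0.005, -0.996, 0.091, 398.884], [-1.0, 0.006, 0.012, -4.807], [-0.012, -0.09, -0.996, 1206.757], [0.0, 0.0, 0.0, 1.0]]
0.1 [-3.13977696e+00 -1.41581593e-04  2.79677023e+00]
```

View pics/top0.png

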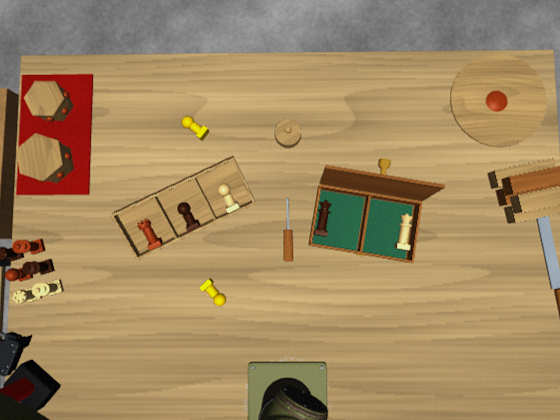

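View pics/scene0.png

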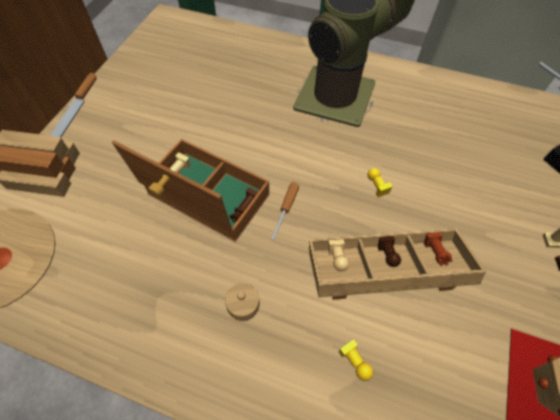

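Candidates for "the pawns", top view: the bin pieces are the dark piece (188,215) with a ball head, the pale piece (228,197) with a ball head, and the red-brown notched rook (150,232). The yellow pawns at (195,127) and (213,292) are decoys, and so are the shop pieces on the left at (10–50,250–295). The dark queen is at (323,217) in the +y compartment and the pale queen at (405,230) in the −y one. I choose (188,215) and (228,197), and check them in one close crop.

Run:
```python
import cv2,numpy as np
t=cv2.imread("pics/top0.png");s=cv2.imread("pics/scene0.png")
def crop(im,x,y,w,h):
    o=cv2.resize(im[y:y+h,x:x+w],(400,300),interpolation=cv2.INTER_CUBIC); 
    return o
m=np.vstack([np.hstack([crop(t,105,145,160,120),crop(t,300,150,160,120)]),np.hstack([crop(s,300,195,192,144),crop(s,110,125,168,126)])])
cv2.imwrite("pics/mosaic.png",m)
```

```text
(no output)
```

View pics/mosaic.png

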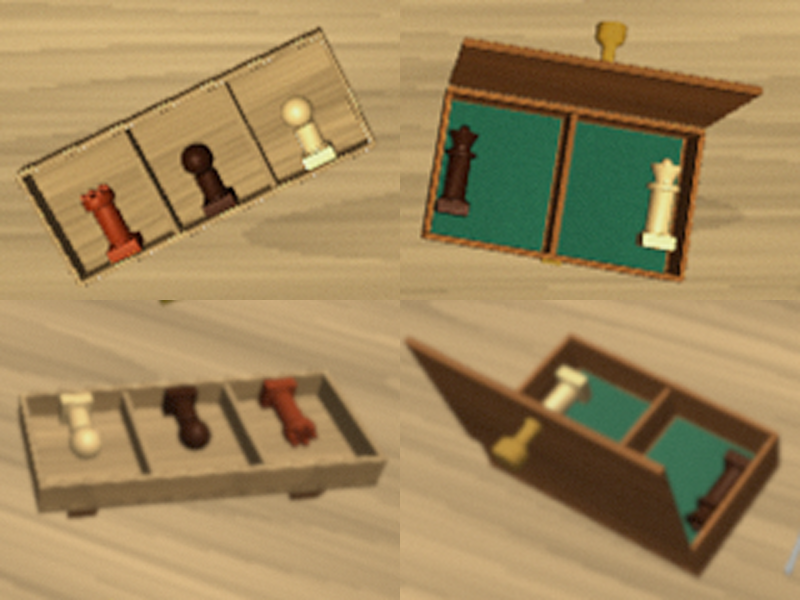

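The crop confirms the choice. The dark ball-headed pawn is in the middle compartment (top px ~(184,209) head), the pale ball-headed pawn in the right one (head ~(223,190)), and the notched rook in the left. Feet lie against the low front wall. The case is open, with the dark queen on the left (+y) and the pale queen on the right (−y).

```bash
cat > h.py <<'E'
import numpy as np, cv2
def ray(c,p):
    d=np.linalg.inv(c["intrinsics"])@[p[0],p[1],1.]; T=c["pose"]
    d=T[:3,:3]@d; return T[:3,3],d/np.linalg.norm(d)
def onplane(c,p,q,n):
    o,d=ray(c,p); return o+d*(np.dot(np.subtract(q,o),n)/np.dot(d,n))
def onz(c,p,z): return onplane(c,p,[0,0,z],[0,0,1.])
def tri(c1,p1,c2,p2):
    (o1,d1),(o2,d2)=ray(c1,p1),ray(c2,p2)
    t=np.linalg.lstsq(np.c_[d1,-d2],o2-o1,rcond=None)[0]
    a,b=o1+t[0]*d1,o2+t[1]*d2; return (a+b)/2,np.linalg.norm(a-b)
E
python3 - <<'E'
from h import *
np.set_printoptions(precision=1,suppress=True)
T=np.load("top0.npz");S=np.load("scene0.npz")
f=lambda u,v:(105+u/2.5,145+v/2.5); g=lambda u,v:(300+u*.48,195+(v-300)*.48)
P={}
for k,a,b in [("B+",(20,172),(384,462)),("B-",(321,29),(38,487)),("F-",(373,140),(22,397)),("F+",(82,283),(325,374)),("dh",(197,160),(194,432)),("ph",(297,112),(86,441)),("rookfoot",(125,249),(278,385))]:
    P[k],e=tri(T,f(*a),S,g(*b)); print(k,P[k],e)
for a,b in("B+","B-"),("F+","F-"),("B+","F+"),("B-","F-"): print(a,b,np.linalg.norm(P[a]-P[b]))
print("case")
h=lambda u,v:(300+(u-400)/2.5,150+v/2.5)
C=[onz(T,h(*p),60) for p in [(424,238),(683,279),(704,130),(446,90)]]
for i in range(4): print(C[i],np.linalg.norm(C[i]-C[i-3]))
E_=C[3]+C[2]-C[0]-C[1]; print("c",np.mean(C,0),"yaw x",np.arctan2(E_[1],E_[0])); D=C[3]+C[0]-C[1]-C[2]; print("yaw y",np.arctan2(-D[0],D[1]))
E
```

```text
B+ [489.1 442.8  82.3] 4.419409109416837
B- [633.7 133.7  86. ] 0.6263614534937733
F- [523.7  85.3  40.6] 2.232897757017784
F+ [375.5 392.3  34.6] 3.6006486368697637
dh [503.3 268.6  47.6] 0.8364642099002899
ph [553.1 164.3  47.9] 1.633558235305513
rookfoot [410.8 345.   39.6] 1.3843781460960587
B+ B- 341.19276215520756
F+ F- 340.99404321630306
B+ F+ 133.20407750173538
B- F- 128.42034612554727
case
[407.1 -59.5  60. ] 266.8442378123473
[ 364.1 -322.9   60. ] 154.77321234956335
[ 516.6 -349.3   60. ] 268.8482296885637
[560.  -83.9  60. ] 154.85092516963383
c [ 462.  -203.9   60. ] yaw x -0.1647020439408741
yaw y -0.16189236507592686
```

The bin's edges measure 341 and about 131 mm, with a tilt of about 0.35. The case measures 155 × 268 mm. Both agree with the sizes given (edge clicks fall slightly inside), and the head heights are plausible. Next is a wrist look over the two pawns.

```bash
cat >> h.py <<'E'
from scipy.spatial.transform import Rotation as Ro
PSI=.443; RIM=np.array([505.5,263.5,61.])
S_=np.array([np.cos(.35)*np.cos(PSI),np.cos(.35)*np.sin(PSI),np.sin(.35)])
Y_=np.array([-np.sin(PSI),np.cos(PSI),0]); N_=np.cross(S_,Y_)
CC=np.array([462.,-203.9,0]); CY=-.163
CX_=np.array([np.cos(CY),np.sin(CY),0]); CYv=np.array([-np.sin(CY),np.cos(CY),0])
def rpy(x,z):  # tool x and z axes in world
    x=x-np.dot(x,z)*z; x/=np.linalg.norm(x)
    return Ro.from_matrix(np.c_[x,np.cross(z,x),z]).as_euler("xyz")
E
python3 - <<'E'
from h import *; from rig import r
mid=RIM-17*N_-56*Y_-20*S_
for s in(1,-1): print(s,r.solve_ik(mid+200*N_,rpy(s*S_,-N_)), r.solve_ik(CC+[0,0,150],rpy(s*CX_,np.array([0,0,-1.]))))
r.goto(mid+200*N_,rpy(-S_,-N_))
c=r.read_camera("wrist"); np.savez("w1.npz",**c); cv2.imwrite("pics/w1.png",c["pixels"]); print(r.get_clock(),r.get_opening())
E
```

```text
1 [ 0.21593611 -0.50036776  2.19804043  0.08656037  1.10372262  1.31801681] [-5.21970766e-01 -1.51945061e-01  2.03416278e+00 -4.44089210e-16
  1.25937494e+00  1.21182556e+00]
-1 [ 0.21593611 -0.50036776  2.19804043  0.08656037  1.10372262 -1.82357584] [-5.21970766e-01 -1.51945061e-01  2.03416278e+00 -8.88178420e-16
  1.25937494e+00 -1.92976709e+00]
1.9417 1.0010057398007124
```

View pics/w1.png

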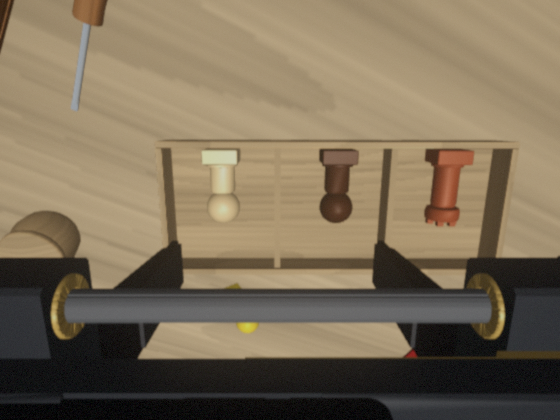

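The wrist view shows the bin square to the tool. The pale pawn has its head at (223,207) and foot top at (220,157); the dark pawn has its head at (336,207) and foot at (340,158). The rook is at (445,190). Rim corners of the low wall are at (157,143) and (516,143).

Run:
```python
from h import *
np.set_printoptions(precision=1,suppress=True)
W=np.load("w1.npz")
def B(p,h): 
    q=onplane(W,p,RIM+h*N_,N_)-RIM; return np.array([q@S_,q@Y_]),
for k,p,h in [("F-",(157,142),0),("F+",(516,143),0),("B-",(160,268),0),("ph",(223,207),-17),("pf",(220,157),0),("dh",(336,207),-17),("df",(340,158),0),("div1",(277,200),-5),("div2",(389,200),-5)]: print(k,*B(p,h))
print("cam",[(W["pose"][:3,3]-RIM)@v for v in(S_,Y_,N_)])
img=W["pixels"]; hsv=cv2.cvtColor(img,cv2.COLOR_BGR2HSV)
for nm,x0,x1,m in [("pale",180,262,(hsv[...,2]>150)),("dark",288,376,(hsv[...,2]<75))]:
    for y in(155,170,180,185,200,207,215):
        xs=np.where(m[y,x0:x1])[0]+x0; print(nm,y,xs.min() if len(xs) else None,xs.max() if len(xs) else None,len(xs))
```

```text
F- [ -68.3 -170.6]
F+ [-67.4 173.8]
B- [  61.3 -178. ]
ph [  -0.2 -112.3]
pf [ -54.  -110.8]
dh [-0.2  6.3]
df [-53.    5.5]
div1 [-10.3 -55.6]
div2 [-10.3  57.7]
cam [np.float64(-88.36214866616031), np.float64(-55.52911019582145), np.float64(355.0370885654658)]
pale 155 180 261 78
pale 170 180 261 81
pale 180 180 261 81
pale 185 180 261 80
pale 200 180 261 77
pale 207 180 261 80
pale 215 180 261 82
dark 155 320 322 3
dark 170 326 330 5
dark 180 326 347 5
dark 185 325 347 8
dark 200 322 349 18
dark 207 321 350 9
dark 215 323 328 6
```

```bash
cat >> h.py <<'E'
from rig import r
def step_down(p,d,steps,orient,lim=3.):
    f0=r.get_force()
    for k in steps:
        r.move_l(p-k*d,orient,speed=30); f=r.get_force()-f0
        if abs(f@d)>lim: print("contact at",k,f); break
    return k
def pick(s,y):
    o=rpy(-S_,-N_); p=RIM-34*N_+s*S_+y*Y_     # on the floor
    r.goto(p+110*N_,o); r.command_gripper(55/95,15)
    r.move_l(p+12*N_,o,speed=120); step_down(p,-N_,[10,8,6,4],o)
    r.command_gripper(0.,15); print("grip",r.get_opening()*95,r.get_grip_force(),r.get_tool_pos())
    r.move_l(p+10*N_,o,speed=60); r.move_l(p+10*N_+[0,0,110],o,speed=150)
    print("lifted",r.get_opening()*95,r.get_grip_force(),r.get_clock())
E
python3 - <<'E'
from h import *
np.set_printoptions(precision=1,suppress=True)
pick(-28.5,6.)
c=r.read_camera("wrist"); cv2.imwrite("pics/w2.png",c["pixels"])
r.goto(CC-12*CX_+46*CYv+[0,0,150],rpy(-CX_,np.array([0,0,-1.])))
c=r.read_camera("wrist"); np.savez("w3.npz",**c); cv2.imwrite("pics/w3.png",c["pixels"]); print(r.get_clock(),r.get_opening()*95)
E
```

```text
contact at 4 [-7.  -2.8 10.3]
grip 24.618187549347056 16.239997388984193 [489.2 262.2  24.5]
lifted 24.582227820596326 14.988461136817932 7.0583
8.6917 24.594489603283
```

View pics/w3.png

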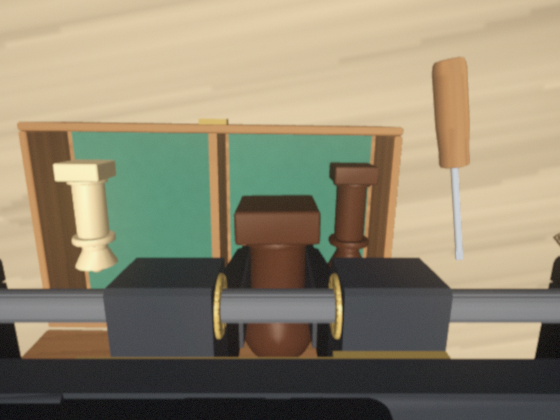

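The dark pawn is held squarely. The case rim's front corners are at about (20,126) and (402,130), the divider top at (220,130), and the queens at about (90,215) and (350,210). I'll check the case pose with these.

Run:
```python
from h import *
np.set_printoptions(precision=1,suppress=True)
W=np.load("w3.npz")
for k,p,z in [("F-",(20,124),60),("F+",(402,128),60),("div",(221,134),55),("qd foot",(353,165),40),("qp foot",(87,163),40)]:
    q=onz(W,p,z)-CC; print(k,q@CX_,q@CYv)
q=r.get_tool_pos()-CC; print("tcp",q@CX_,q@CYv,q[2])
```

```text
F- -78.8768478379743 -132.77527960261884
F+ -76.45424254795921 133.97658909504443
div -72.03516327747941 6.375949998086629
qd foot -48.212452891867514 105.18097817203541
qp foot -49.54915036594404 -99.92081502447358
tcp -11.984223000308587 46.87002234903348 149.8119893609165
```

```bash
cat >> h.py <<'E'
def place(x,y):
    Z=np.array([0,0,1.]); o=rpy(-CX_,-Z); p=CC+x*CX_+y*CYv
    r.goto(p+150*Z,o); r.move_l(p+18*Z,o,speed=110)
    step_down(p,-Z,[15,13,11,9.5,8.5,7.5],o,1.5)
    r.command_gripper(44/95); r.move_l(p+30*Z,o,speed=60); r.move_l(p+150*Z,o,speed=200)
    print("placed",r.get_clock())
E
python3 - <<'E'
from h import *
np.set_printoptions(precision=1,suppress=True)
place(-12,48)
pick(-28.5,-111.5)
place(-12,-44)
r.goto(CC-60*CX_+[0,0,260],rpy(-CX_,np.array([0,0,-1.])))
for n in("wrist","top"):
    c=r.read_camera(n); cv2.imwrite(f"pics/{n}4.png",c["pixels"]); np.savez(f"{n}4.npz",**c)
a,b=cv2.imread("pics/wrist4.png"),cv2.imread("pics/top4.png")[100:300,100:480]
cv2.imwrite("pics/m4.png",np.hstack([cv2.resize(a,(400,300)),cv2.resize(b,(400,300))]))
E
```

```text
placed 13.6583
contact at 4 [-9.  -3.8 10.6]
grip 24.64006508098213 16.385376711114077 [539.7 155.9  24.5]
lifted 24.458522113705573 14.999569952487946 18.975
placed 25.2
```

View pics/m4.png

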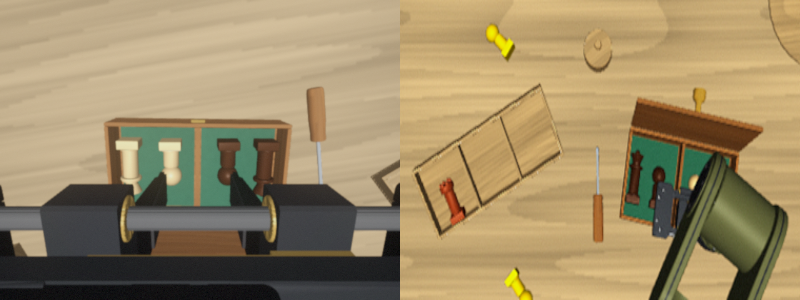

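Both pawns lie beside the queens of their own wood: pale at px (170,160), dark at (228,160) in the left half. The rook, gouge and jar are unmoved. Next I push the lid over from behind, off to one side of the knob, along its arc.

Run:
```python
from h import *
np.set_printoptions(precision=1,suppress=True)
T=np.load("top0.npz");S=np.load("scene0.npz")
for t,s in[((326,165.2),None),((444.8,186.8),(112.5,141.8))]:
    if s:
        q,e=tri(T,t,S,s); q=q-CC; print("lid corner",q@CX_,q@CYv,q[2],e,"angle",np.arctan2(q[2]-60.5,-(q@CX_-80)))
Z=np.array([0,0,1.]); o=rpy(-CX_,-Z); Y=-50
P=lambda a,rho=120,e=-1: CC+(80-rho*np.cos(a)+(8+10*np.sin(a)+e)*np.sin(a))*CX_+Y*CYv+(60.5+rho*np.sin(a)+(8+10*np.sin(a)+e)*np.cos(a))*Z
start=P(1.9,e=2); hi=start.copy(); hi[2]=330
r.command_gripper(0.)
m=r.get_tool_pos().copy(); m[2]=330; r.move_l(m,o,speed=200); r.move_l(hi,o,speed=200); r.move_l(start,o,speed=150)
f0=r.get_force()
for a in np.linspace(1.8,0.15,23):
    r.move_l(P(a),o,speed=120); f=r.get_force()-f0
    print(round(a,2),f,end=" ")
    if np.linalg.norm(f)>25: print("STOP"); break
print(r.get_clock())
c=r.read_camera("scene"); cv2.imwrite("pics/s5.png",c["pixels"])
```

```text
lid corner 96.25350364341077 -138.04653326856496 213.47971585421743 0.6663834611393488 angle 1.6766453711393052
1.8 [-1.  -1.2 -0.9] 1.72 [-0.2 -1.3 -0.3] 1.65 [-0.2 -1.1 -0.6] 1.58 [-0.5 -0.5 -0.4] 1.5 [-0.7  0.3 -0. ] 1.42 [-0.1 -0.9 -0.2] 1.35 [-0.6 -1.1 -0.5] 1.27 [-0.1 -0.3 -0.6] 1.2 [-0.3 -1.9 -0.2] 1.12 [-0.6 -0.7  0.1] 1.05 [-0.2 -0.8  0.4] 0.97 [-0.2 -0.9 -0.7] 0.9 [-1.  -1.5 -0.1] 0.82 [ 0.4 -0.7 -0.8] 0.75 [-0.1 -1.2 -0.3] 0.67 [-0.6 -1.5 -0.6] 0.6 [-1.5 -0.5  0.5] 0.52 [ 0.1 -0.1 -0.4] 0.45 [ 0.1 -0.4 -0.7] 0.37 [-0.9 -1.4 -0.2] 0.3 [-0.1 -0.7 -0.5] 0.22 [-0.3 -0.8 -0.8] 0.15 [ 0.5 -0.5 -0.3] 35.425
```

View pics/s5.png

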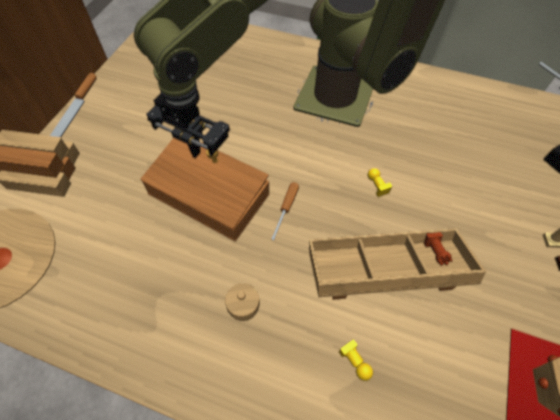

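The lid has swung over and looks nearly shut (board at px (205,185)). I press it home until the force rises.

Run:
```python
from h import *
np.set_printoptions(precision=1,suppress=True)
Z=np.array([0,0,1.]); o=rpy(-CX_,-Z); p=CC-50*CX_-50*CYv; f0=r.get_force()
print(r.get_tool_pos())
for z in [78,75,73,71,69.5,68.5,67.5,66.5,65.5,64.5,63.5]:
    r.move_l(p+z*Z,o,speed=40); f=r.get_force(); print(z,f[2],end="; ")
    if f[2]-f0[2]>10: break
r.sleep(.3); print(r.get_tool_pos(),r.get_force())
r.move_l(p+200*Z,o,speed=150); r.goto([300,100,330],[np.pi,0,np.pi])
c=r.read_camera("scene"); t=r.read_camera("top")
cv2.imwrite("pics/m6.png",np.hstack([cv2.resize(c["pixels"][100:280,80:320],(400,300),interpolation=2),cv2.resize(t["pixels"][130:310,270:470],(400,360),interpolation=2)[:300]])); print(r.get_clock())
```

```text
[ 416.7 -247.    86.5]
78 -0.29180232984933185; 75 -0.725445834222217; 73 -0.01632131388182037; 71 -0.15600160619024683; 69.5 -0.6032765554876248; 68.5 2.200021056163869; 67.5 9.229942877379079; 66.5 14.492767574710083; [ 404.7 -245.2   68.6] [-6.3  3.8 14.9]
40.625
```

View pics/m6.png

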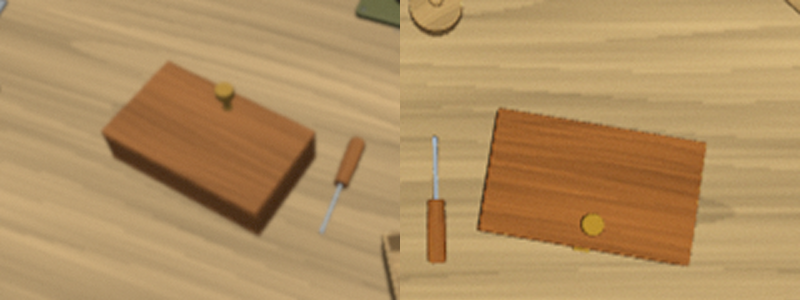

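The lid is flat on the case. The fingertips met a firm stop at z = 68.6 mm against the 68.5 expected for a closed lid. The arm is clear and the gouge and jar are in place.

```bash
python3 -c "
from rig import r
print(r.finish_job())"
```

```text
the job is handed in; nothing more can be done
None
```

Job handed in at about 41 s of the 72 s allowed: each pawn is laid beside the queen of its own wood, the lid is pressed fully closed, and the rook, jar and gouge look unmoved in the pictures; no verdict was returned.

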